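# Clamp an engraving blank with the cam lever

## Robot

A 6-joint arm with a two-finger parallel gripper is mounted at the origin on a cart in front of the work surface, level with it; the furniture and walls round the work are solid. World frame = base frame: x ahead of the robot, y to its left, z up, the work surface at z = 0. Lengths are in m, angles in rad, forces in N, time in s.
With the tool pointing down it reaches from about 0.25 to 0.725 m from the base axis. Payload 4 kg.
Tool frame: the origin (TCP) lies on the centre line of the jaws, within the pads' length; the fingertips stand 17 mm ahead of it and the grasp point (between the pads) lies 2 mm behind it; z points along the fingers, y is the line along which they close (so a half turn about z gives the same grasp; the last joint's range is limited). The gripper opens to 85 mm and grips with 20 to 120 N. Pads are 22 mm wide; open, the fingers measure 114 mm over their backs; the gripper's body (76 mm by 85 mm) begins 54 mm behind the grasp point. The pads swing forward as they close: fully open they stand 13 mm farther back than shut.
Start: joints at [1.337, 0.241, 0.005, 1.335, 0, 1.571], TCP at [0.116, 0.486, 0.248] pointing down, gripper open.
Joint ranges: [-2.72, 2.72], [-1.05, 1.87], [-1.09, 1.28], [-1.99, 2.15], [-1.42, 1.44], [-3.14, 3.14]. Speed limits (rad/s): [2.79, 2.79, 3.14, 3.14, 3.14, 3.14].

## Interface

Orientations are given as a unit quaternion [x, y, z, w].
In Python, from workcell import get_obs, imaging, order gives the robot as it stands.
- The arm moves only by the tool apply_moves, never from a script. Its argument "targets" is a list that holds one entry, the list of rows, each a list of 5 numbers: the shift along the world's x, y, z in units of 40 mm (1.0 is 40 mm), then the turn about the world's z in degrees, then the gripper command: -1 is shut, 1 is fully open, values between are in proportion. In form: [[[dx, dy, dz, turn, fingers], ...]]. A call has 1 to 8 rows; each row shifts and turns the commanded pose from where the row before left it; what a row does not reach is not made up. A row lasts 1/12 s, in which the tool goes at most 41.7 mm and 7.16 degrees, less where a joint would pass 70% of its speed; a pose out of reach is approached as far as the arm can. A call is refused whole if a number of a shift passes 1 or a number of a turn 7.16, either way. A call with a gripper value outside its range is refused whole. The fingers move at their own pace and stop on an object; the grip force is fixed at half the most. Time passes only in rows, so rows that do not move let the fingers close. It gives the time, the measured TCP pose, the force, the opening and the grip force at its end, in the units of the state.
- get_obs(): the state, without advancing time (a new reading comes with each control period).
- imaging.camera(name): name is "side" or "top"; returns (picture, depth): 420x560x3 uint8, blue, green, red; 420x560 float32, m along the optical axis (not along the pixel's ray), 0 where there is no reading.
- imaging.get_calibration(name): a dict with "camera_matrix" (3x3 intrinsics, pixels), "k1" (the pictures are not rectified: a ray, as slopes to the right and down, at radius r is drawn at 1 + k1 r^2 times it, then the intrinsics apply), "eye" and "rotation" of the camera in the world. Camera axes: x right, y down, z forward; pixel columns grow to the right and rows downward; lengths in m; the calibration is good to about 2 mm. A picture is of the moment at which its call begins. get_calibration takes no time and is no camera call.
- order.job_done(): hands the job in; it is judged then, once.
The state is a dict: "clock": time; "joint_pos": joint angles; "joint_vel": joint speeds; "tau": joint torques, N m; "eef_pos": TCP position; "tool_rot": TCP orientation; "ft_force": force on the tool from outside, world axes, zero at the start; "ft_torque": the same for the moment, N m; "grip_width": finger opening in m; "grasp_force": force on a finger pad.
Only numpy, scipy, OpenCV 4.12 (cv2) and the standard library are available. Lean on these libraries where they do the work, as an engineer would, in place of code of your own. Each camera call takes 0.05 s, during which the arm holds its last target. There are 200 camera calls.

## Task

Slide the rod of the engraving fixture by its handle so that its spring nose pushes the square blank snugly up against the fence, without squeezing it hard. Then swing the cam lever over centre to its stop so that the rod stays clamped with the blank held under the nose's pressure, let go, and leave the things around the fixture where they are.

Things in the scene. Friction and masses are not known exactly. Their poses are not given: they have to be found in the camera images.
- fixture: Fixed engraving fixture, aluminium base plate 110 x 200 x 12 mm. Origin on the bench under the rod's axis; z up; +y is the way the rod slides to clamp, from handle toward fence. Plate: x -64 to 46, y -80 to 120 mm. Dark fence on it, 80 wide (x), 14 thick, 20 mm high, across the rod's way; its face is anywhere from y 74 to 92 mm, as the last user set it, and is not reported: feel for it.
- guide (a point): Centre of the top of the dark guide block round the rod, 48 mm above the bench; the block spans x -16 to 22 mm, y -64 to -20 mm in the fixture's frame.
- rod (a joint): Travel of the steel rod (14 mm thick, axis 30 mm above the bench) toward the fence in m, 0 to 0.060. It has about 4.5 N of sliding drag while the lever is open and stays where it is left; with the lever at its stop it is clamped.
- handle (a point): Centre of the upright black handle on the rod's rear end: a round post 16 mm across, from 42 to 72 mm above the bench (this point 57 mm). It moves with the rod; push it from behind in the fixture's +y, or pinch it from above.
- nose: Dark steel nose on the rod's front, 32 mm wide (x), 8 mm thick; origin in the middle of its front face at rod height, 30 mm above the bench. A spring of 5 N per mm with 4 mm travel backs it, so once the blank is on the fence the push at the handle rises from about 5 N by 5 N per mm.
- nose_face (a point): Lower part of the nose's front face, which meets the blank, 16.5 mm above the bench. A push of 9 to 12 N in all at the handle is snug; over 16 N between nose and blank marks the blank. When the handle is released the rod's drag keeps about 4 N on the blank.
- piece_mid (a point): Centre of the loose square dark blank, 46 x 46 x 9 mm, lying flat on the base plate (this point 16.5 mm above the bench) between nose and fence, a little askew and short of the fence.
- piece: The same blank: origin under its centre, x and y along its sides, z up.
- lever_pivot (a point): Axis of the cam lever (vertical), 45 mm above the bench, at x -40 mm, y -40 mm in the fixture's frame.
- cam_lever (a joint): Angle of the cam lever in rad; it swings level. 0 = open, 2.1 = closed at its stop, growing clockwise seen from above. At angle q it points from the pivot at 220 degrees - q anticlockwise from the fixture's +x (open: back toward handle and robot; closed: alongside the blank). Resistance peaks at about 0.3 N m near 1.1 and fades; past dead centre at 1.75 it snaps to the stop and stays.
- lever_grip (a point): Centre of the black grip block at the lever's end: 30 mm long, 12 mm thick, from 34 to 54 mm above the bench (this point 44 mm), 71 mm from the pivot. The bare arm between is 10 mm thick, 35 to 45 mm above the bench. Do not force the lever with more than 25 N.
- loupe: Black eyepiece loupe 38 x 38 x 30 mm, bystander; origin under its centre.
- parts_pot: Screw-top pot 43 x 43 x 31 mm, bystander; origin under its centre.
- burr_case: Flat case with clear lid 56 x 78 x 22 mm, bystander; origin under its centre.
- tweezers: Steel tweezers 12 x 122 x 9 mm, bystander; origin under the centre.
There are look-alikes about, which are no part of the job. Leave any brown look-alike of the piece alone.

How it is judged:
By the outcome, as a careful person would: the job done as asked, in the order asked, and still so for the second after the job is handed in, with the robot touching nothing.
It also fails if it takes over 51 s, if anything falls off the work surface, if the arm or the gripper's body presses on something with over 40 N, if the wrist force passes 120 N, or if a joint passes its speed limit or range.

## Working session

There is one attempt and no reset: what is moved stays moved. The work goes in short steps, Python scripts to look and compute and a tool call to move; the robot and the scene stay as the last step left them, time stands still between calls to the robot, and variables do not carry over. Pictures are saved under pics/ and viewed, at most 10 in all, crops included, and the job is handed in when it is done.

Besides the shell and the picture viewer there is one more tool, called after "Call:" as name([rows], argument=value, ...), one row to a line, values as JSON. apply_moves: Moves the arm, as the interface text tells. Its arguments: {"type":"object","properties":{"targets":{"type":"array","items":{"type":"array","items":{"type":"array","items":{"type":"number"}}}}},"required":["targets"]}

```bash
mkdir -p pics; cat > h.py <<'E'
import numpy as np, cv2
from workcell import get_obs, imaging, order
def snap(name, fn=None):
    p,d=imaging.camera(name)
    if fn: cv2.imwrite('pics/'+fn,p)
    return p,d
def rays(name,uv):
    c=imaging.get_calibration(name);K=np.array(c['camera_matrix'],float);k1=c['k1']
    uv=np.atleast_2d(np.array(uv,float))
    dxy=np.c_[(uv[:,0]-K[0,2])/K[0,0],(uv[:,1]-K[1,2])/K[1,1]]
    s=dxy.copy()
    for _ in range(20): s=dxy/(1+k1*(s**2).sum(1,keepdims=True))
    return np.array(c['eye'],float),np.c_[s,np.ones(len(s))],np.array(c['rotation'],float)
def onplane(name,uv,z):
    e,s,R=rays(name,uv); w=s@R.T
    return e+w*((z-e[2])/w[:,2])[:,None]
def fromdepth(name,uv,d):
    e,s,R=rays(name,uv); uv=np.atleast_2d(uv).astype(int)
    return e+(s*d[uv[:,1],uv[:,0]][:,None])@R.T
E
python3 - <<'E'
from h import *
for n in('top','side'):
    p,d=snap(n,n+'0.png'); np.savez('pics/'+n+'0.npz',p=p,d=d)
    c=imaging.get_calibration(n); print(n,c['eye'],np.round(c['rotation'],3).tolist(),np.round(c['camera_matrix'],1).tolist(),c['k1'])
o=get_obs(); print(o['clock'],o['eef_pos'],o['tool_rot'],o['ft_force'],o['grip_width'])
E
```

```text
top [ 0.30296908 -0.00335487  1.20888983] [0.713, -0.692, 0.079, -0.083] [[463.2, 0.0, 277.4], [0.0, 463.2, 211.3], [0.0, 0.0, 1.0]] -0.13911920753030688
side [ 0.27414056 -0.89281631  0.75898964] [0.878, -0.156, 0.067, -0.448] [[511.9, 0.0, 289.4], [0.0, 511.9, 205.6], [0.0, 0.0, 1.0]] 0.0662881911666814
0.1 [0.1157144  0.48585173 0.24750701] [ 1.16633161e-01  9.93174610e-01 -9.41896951e-04 -1.14731645e-04] [ 0.26522343 -0.06853743  0.36426183] 0.08560936497938083
```

View pics/top0.png

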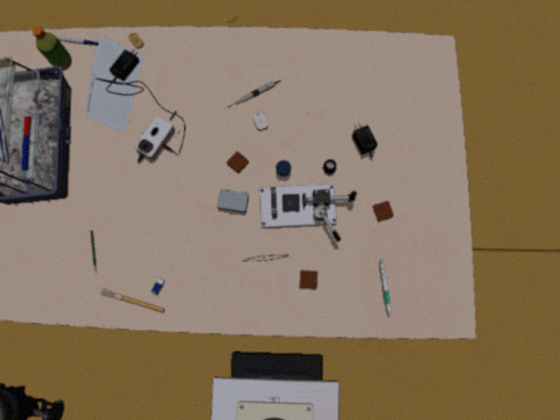

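View pics/side0.png

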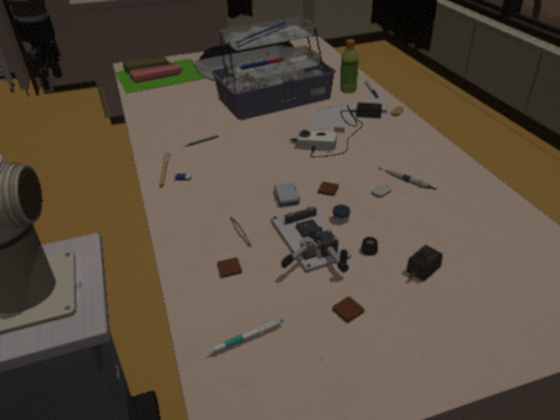

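```bash
sed -i 's/^import numpy as np, cv2/import numpy as np, cv2\nfrom scipy.spatial.transform import Rotation as Ro/; s/np.array(c\[.rotation.\],float)$/Ro.from_quat(c["rotation"]).as_matrix()/' h.py
python3 - <<'E'
from h import *
ps=[snap('top') for _ in range(3)]; p=np.mean([a[0] for a in ps],0).astype(np.uint8)
pd=[a[1] for a in ps]; d=np.median(pd,0)
ss=[snap('side') for _ in range(3)]; s=np.mean([a[0] for a in ss],0).astype(np.uint8)
np.savez('pics/avg.npz',p=p,d=d,s=s,sd=np.median([a[1] for a in ss],0))
a=cv2.resize(p[175:250,250:365],None,fx=6.9,fy=6.9,interpolation=cv2.INTER_CUBIC)
cv2.imwrite('pics/topc.png',cv2.convertScaleAbs(a,alpha=1.2,beta=20)); print(a.shape)
b=cv2.resize(s[200:275,265:365],None,fx=8,fy=8,interpolation=cv2.INTER_CUBIC)
cv2.imwrite('pics/sidec.png',cv2.convertScaleAbs(b,alpha=1.5,beta=20)); print(b.shape)
# white plate
hsv=cv2.cvtColor(p,cv2.COLOR_BGR2HSV)
print(hsv[222,280],hsv[222,240],hsv[190,310])
for uv in [(350,197),(336,236),(298,206),(290,240)]: print(uv,onplane('top',[uv],0.0).round(3),fromdepth('top',[uv],d).round(3))
E
```

```text
(518, 794, 3)
(600, 800, 3)
[115  17 170] [ 11  44 158] [115  20 167]
(350, 197) [[ 0.632 -0.188  0.   ]] [[ 0.619 -0.181  0.048]]
(336, 236) [[ 0.524 -0.15   0.   ]] [[ 0.514 -0.144  0.053]]
(298, 206) [[ 0.603 -0.047  0.   ]] [[ 0.597 -0.047  0.023]]
(290, 240) [[ 0.51  -0.028  0.   ]] [[ 0.51  -0.028  0.   ]]
```

View pics/topc.png

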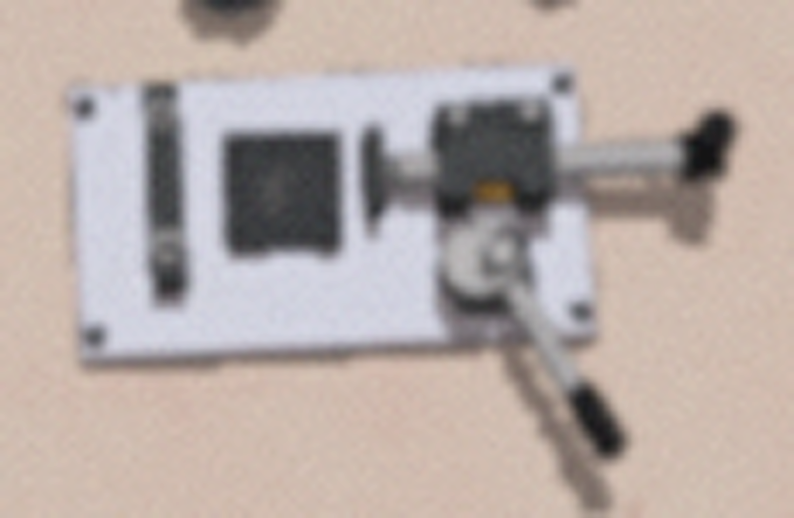

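View pics/sidec.png

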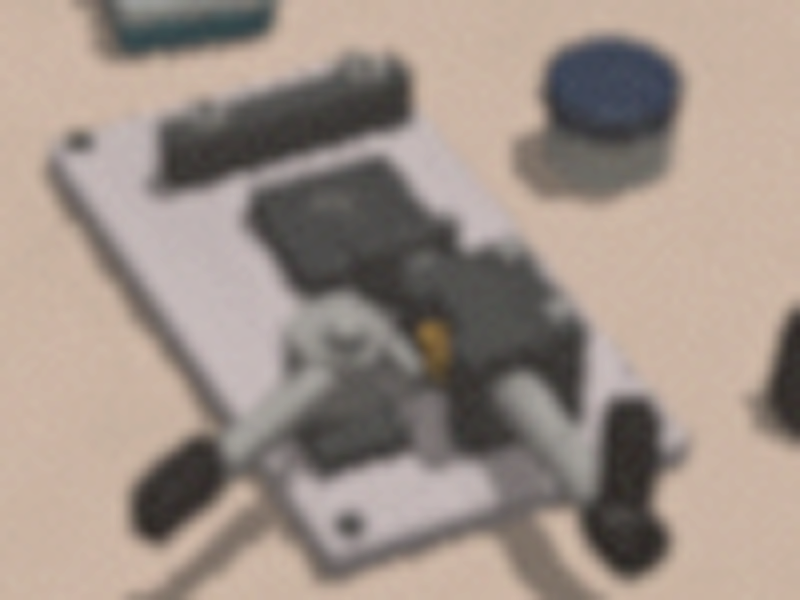

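```bash
python3 - <<'E'
from h import *
f=np.load('pics/avg.npz');p,d=f['p'],f['d']
C=lambda pts:(np.array(pts,float)+.5)/6.9-.5+[250,175]
P=onplane('top',C([(70,90),(578,67),(595,333),(82,357)]),0.012)
F=np.array([(46,120),(46,-80),(-64,-80),(-64,120)])/1000.
# rigid fit
Pc=P[:,:2]-P[:,:2].mean(0);Fc=F-F.mean(0)
U,S,Vt=np.linalg.svd(Fc.T@Pc);R=(U@np.diag([1,np.linalg.det(U@Vt)])@Vt).T
t=P[:,:2].mean(0)-R@F.mean(0)
print('yaw',np.degrees(np.arctan2(R[1,0],R[0,0])),'t',t,'res',(F@R.T+t-P[:,:2]).round(4).tolist())
toF=lambda w:((w[:,:2]-t)@R*1000).round(1).tolist()
for n,z,pts in [('guide',.048,[(437,103),(553,103),(553,207),(435,205)]),('fence top',.032,[(143,85),(178,85),(188,300),(152,303)]),
 ('blank',.021,[(226,136),(338,131),(341,250),(231,254)]),('nose top',.042,[(365,130),(380,240)]),('handle top',.072,[(717,125)]),('handlebot',.042,[(702,160)]),
 ('grip',.054,[(597,420)]),('pivot',.045,[(495,255)])]:
  w=onplane('top',C(pts),z);print(n,toF(w),w.round(4).tolist())
for n,z,pts in [('h top',.072,[(628,400)]),('grip',.054,[(180,475)]),('plate',.012,[(52,158),(420,125),(690,440),(325,560)])]:
  uv=(np.array(pts,float)+.5)/8-.5+[265,200]; w=onplane('side',uv,z);print('side',n,toF(w),w.round(4).tolist())
np.savez('fix.npz',R=R,t=t)
E
```

```text
yaw 4.335183405466139 t [ 0.61278427 -0.0652915 ] res [[0.0019, 0.001], [0.0018, -0.0004], [-0.0018, -0.002], [-0.0019, 0.0014]]
guide [[22.0, -20.1], [20.0, -64.0], [-20.4, -61.0], [-17.6, -16.8]] [[0.6362, -0.0837, 0.048], [0.6376, -0.1276, 0.048], [0.597, -0.1277, 0.048], [0.5965, -0.0834, 0.048]]
fence top [[38.8, 90.5], [38.2, 77.2], [-46.2, 77.2], [-46.7, 90.8]] [[0.6447, 0.0279, 0.032], [0.6451, 0.0145, 0.032], [0.5609, 0.0082, 0.032], [0.5593, 0.0217, 0.032]]
blank [[20.1, 59.5], [20.1, 16.3], [-27.0, 17.8], [-26.6, 59.9]] [[0.6284, -0.0044, 0.021], [0.6316, -0.0475, 0.021], [0.5846, -0.0495, 0.021], [0.5818, -0.0076, 0.021]]
nose top [[14.3, 7.3], [-28.7, 4.2]] [[0.6265, -0.0569, 0.042], [0.5839, -0.0633, 0.042]]
handle top [[2.1, -121.2]] [[0.6241, -0.186, 0.072]]
handlebot [[-3.2, -119.8]] [[0.6186, -0.1849, 0.042]]
grip [[-103.1, -70.8]] [[0.5153, -0.1436, 0.054]]
pivot [[-37.2, -38.3]] [[0.5786, -0.1063, 0.045]]
side h top [[3.1, -117.2]] [[0.6247, -0.182, 0.072]]
side grip [[-103.5, -76.3]] [[0.5153, -0.1492, 0.054]]
side plate [[-64.2, 111.9], [42.2, 79.3], [45.6, -79.3], [-64.5, -80.0]] [[0.5403, 0.0414, 0.012], [0.6488, 0.0169, 0.012], [0.6642, -0.1409, 0.012], [0.5545, -0.1499, 0.012]]
```

Call:
apply_moves([
  [[0.6,-0.84,0,0.84,-1],[0.6,-0.84,0,0.84,-1],[0.6,-0.84,0,0.84,-1],[0.6,-0.84,0,0.84,-1],[0.6,-0.84,0,0.84,-1],[0.6,-0.84,0,0.84,-1],[0.6,-0.84,0,0.84,-1],[0.6,-0.84,0,0.84,-1]],
])

```text
clock: 1.07
eef_pos: [0.3085, 0.2159, 0.2486]
tool_rot: [0.058, 0.998, 0.0, 0.0]
ft_force: [0.2, 1.6, -0.1]
grip_width: 0.0003
grasp_force: 0.0
```

Call:
apply_moves([
  [[0.6,-0.84,0,0.84,-1],[0.6,-0.84,0,0.84,-1],[0.6,-0.84,0,0.84,-1],[0.6,-0.84,0,0.84,-1],[0.6,-0.84,0,0.84,-1],[0.6,-0.84,0,0.84,-1],[0.6,-0.84,0,0.84,-1],[0.6,-0.84,0,0.84,-1]],
])

```text
clock: 1.73
eef_pos: [0.5007, -0.0533, 0.2484]
tool_rot: [-0.0, 1.0, 0.0, 0.0]
ft_force: [0.3, 0.4, 0.2]
grip_width: -0.0001
grasp_force: 0.0
```

Call:
apply_moves([
  [[0.6,-0.84,0,0.84,-1],[0.6,-0.84,0,0.84,-1],[0.6,-0.84,0,0.84,-1],[0.6,-0.84,0,0.84,-1],[0.6,-0.84,0,0.84,-1],[0,0,0,0,-1],[0,0,0,0,-1]],
])

```text
clock: 2.32
eef_pos: [0.6201, -0.2213, 0.2451]
tool_rot: [-0.035, 0.999, 0.001, -0.002]
ft_force: [-0.4, 0.7, -0.1]
grip_width: 0.0001
grasp_force: 0.0
```

Call:
apply_moves([
  [[0.12,-0.08,-0.8,0,-1],[0,0,-0.8,0,-1],[0,0,-0.8,0,-1],[0,0,-0.8,0,-1],[0,0,-0.8,0,-1],[0,0,-0.5,0,-1],[0,0,0,0,-1],[0,0,0,0,-1]],
])

```text
clock: 2.98
eef_pos: [0.6234, -0.2209, 0.0681]
tool_rot: [-0.038, 0.999, 0.001, -0.001]
ft_force: [0.4, 0.9, 2.2]
grip_width: 0.0
grasp_force: 0.0
```

```bash
python3 - <<'E'
from h import *
p,d=snap('top'); s,sd=snap('side')
a=cv2.resize(p[165:240,270:385],None,fx=6.9,fy=6.9,interpolation=cv2.INTER_CUBIC)[:, :480]
b=cv2.resize(s[215:305,290:380],None,fx=5.2,fy=5.2,interpolation=cv2.INTER_CUBIC)
a=cv2.resize(p[160:250,300:380],(400,450)); b=cv2.resize(s[200:290,300:380],(400,450))
cv2.imwrite('pics/pre.png',cv2.convertScaleAbs(np.hstack([a,b]),alpha=1.5,beta=20))
o=get_obs();print(o['eef_pos'],o['ft_force'],o['joint_pos'].round(3) if hasattr(o['joint_pos'],'round') else o['joint_pos'])
f=np.load('fix.npz');print((np.array(o['eef_pos'][:2])-f['t'])@f['R'])
E
```

```text
[ 0.62596261 -0.22220759  0.07111981] [1.09664899 0.16234597 0.17631168] [-0.341  0.675  0.215  1.107  0.    -0.416]
[ 0.00127918 -0.1574633 ]
```

View pics/pre.png

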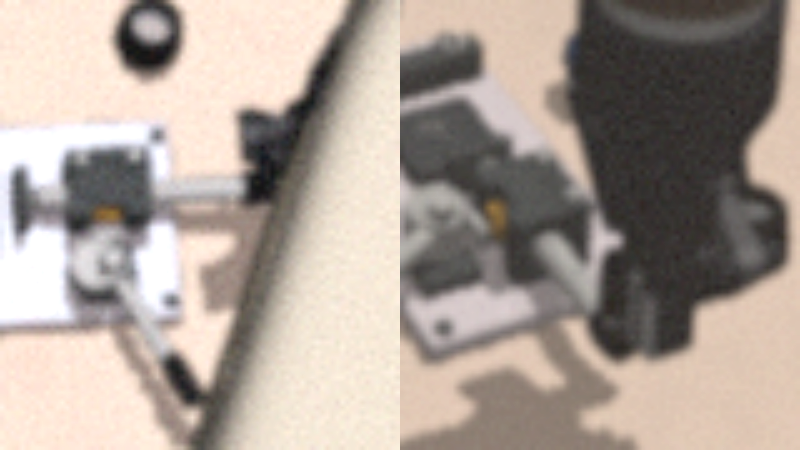

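Call:
apply_moves([
  [[0,0.1,-0.15,0,-1],[-0.02,0.1,0,0,-1],[0,0.05,0,0,-1],[0,0.05,0,0,-1],[0,0.05,0,0,-1],[0,0.05,0,0,-1],[0,0,0,0,-1],[0,0,0,0,-1]],
])

```text
clock: 3.75
eef_pos: [0.6241, -0.2071, 0.0627]
tool_rot: [-0.037, 0.999, -0.001, 0.0]
ft_force: [-0.4, -3.3, 2.0]
grip_width: -0.0003
grasp_force: 1.3
```

Call:
apply_moves([
  [[0,0.05,0,0,-1],[0,0.05,0,0,-1],[-0.01,0.05,0,0,-1],[0,0,0,0,-1],[0,0,0,0,-1]],
])

```text
clock: 4.17
eef_pos: [0.6236, -0.2005, 0.0626]
tool_rot: [-0.037, 0.999, -0.0, 0.0]
ft_force: [-1.3, -4.8, 3.9]
grip_width: -0.0004
grasp_force: 2.2
```

Call:
apply_moves([
  [[0,0.05,0,0,-1],[-0.01,0.05,0,0,-1],[0,0.05,0,0,-1],[0,0,0,0,-1],[0,0,0,0,-1]],
])

```text
clock: 4.58
eef_pos: [0.6231, -0.1943, 0.0625]
tool_rot: [-0.037, 0.999, 0.0, 0.0]
ft_force: [-0.1, -4.1, 3.9]
grip_width: 0.0
grasp_force: 2.0
```

Call:
apply_moves([
  [[-0.01,0.05,0,0,-1],[0,0.05,0,0,-1],[0,0,0,0,-1],[0,0,0,0,-1]],
])

```text
clock: 4.92
eef_pos: [0.6228, -0.1904, 0.0625]
tool_rot: [-0.037, 0.999, 0.0, 0.0]
ft_force: [-0.9, -3.8, 3.3]
grip_width: -0.0002
grasp_force: 2.0
```

```bash
python3 - <<'E'
from h import *
s,sd=snap('side'); p,d=snap('top')
f=np.load('fix.npz');R,t=f['R'],f['t']
a=cv2.resize(p[180:230,255:335],(400,250),interpolation=cv2.INTER_CUBIC); b=cv2.resize(s[195:260,275:345],(400,371),interpolation=cv2.INTER_CUBIC)
cv2.imwrite('pics/push.png',cv2.convertScaleAbs(np.hstack([np.vstack([a,np.zeros((121,400,3),np.uint8)]),b]),alpha=1.5,beta=20))
print(get_obs()['ft_force'],get_obs()['eef_pos'])
E
```

```text
[-0.93084386 -3.48791754  2.34490564] [ 0.62283878 -0.19037434  0.06240354]
```

View pics/push.png

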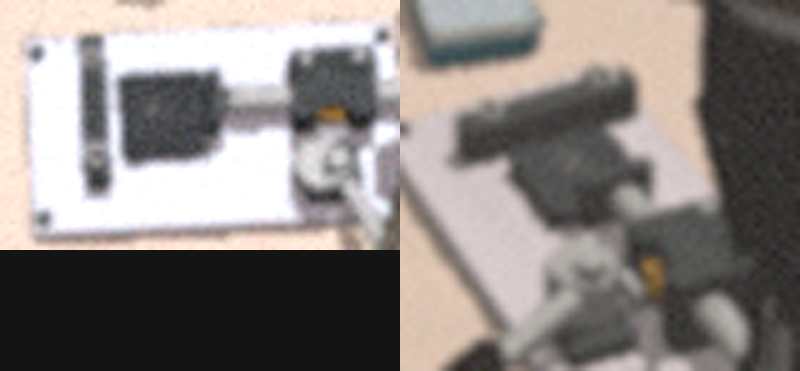

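Call:
apply_moves([
  [[0,0.025,0,0,-1],[-0.01,0.025,0,0,-1],[0,0.025,0,0,-1],[0,0,0,0,-1],[0,0,0,0,-1]],
])

```text
clock: 5.43
eef_pos: [0.6225, -0.1873, 0.0624]
tool_rot: [-0.037, 0.999, 0.0, 0.0]
ft_force: [0.7, -4.3, 3.0]
grip_width: 0.0003
grasp_force: 2.2
```

Call:
apply_moves([
  [[0,0.025,0,0,-1],[0,0.025,0,0,-1],[0,0,0,0,-1],[0,0,0,0,-1]],
])

```text
clock: 5.77
eef_pos: [0.6223, -0.1852, 0.0624]
tool_rot: [-0.037, 0.999, 0.0, 0.0]
ft_force: [0.8, -4.4, 4.1]
grip_width: 0.0005
grasp_force: 2.2
```

Call:
apply_moves([
  [[0,0.025,0,0,-1],[0,0,0,0,-1],[0,0,0,0,-1]],
])

```text
clock: 6.02
eef_pos: [0.6223, -0.1844, 0.0624]
tool_rot: [-0.037, 0.999, 0.0, 0.0]
ft_force: [-0.2, -4.0, 3.9]
grip_width: -0.0002
grasp_force: 2.3
```

Call:
apply_moves([
  [[0,0.025,0,0,-1],[0,0,0,0,-1],[0,0,0,0,-1]],
])

```text
clock: 6.27
eef_pos: [0.6223, -0.1839, 0.0624]
tool_rot: [-0.037, 0.999, -0.001, 0.0]
ft_force: [-0.2, -5.3, 3.4]
grip_width: -0.0
grasp_force: 3.0
```

Call:
apply_moves([
  [[0,0.025,0,0,-1],[0,0,0,0,-1],[0,0,0,0,-1]],
])

```text
clock: 6.52
eef_pos: [0.6223, -0.1836, 0.0625]
tool_rot: [-0.037, 0.999, -0.001, 0.0]
ft_force: [-0.1, -8.1, 3.4]
grip_width: -0.0001
grasp_force: 3.7
```

Call:
apply_moves([
  [[0,0.015,0,0,-1],[0,0,0,0,-1],[0,0,0,0,-1]],
])

```text
clock: 6.77
eef_pos: [0.6222, -0.1834, 0.0625]
tool_rot: [-0.036, 0.999, -0.001, 0.0]
ft_force: [0.3, -8.4, 3.2]
grip_width: -0.0001
grasp_force: 4.2
```

Call:
apply_moves([
  [[0,0.015,0,0,-1],[0,0,0,0,-1],[0,0,0,0,-1]],
])

```text
clock: 7.02
eef_pos: [0.6222, -0.1832, 0.0625]
tool_rot: [-0.036, 0.999, -0.002, 0.0]
ft_force: [-0.8, -9.3, 3.0]
grip_width: 0.0001
grasp_force: 4.7
```

```bash
python3 - <<'E'
from h import *
F=[];E=[]
for _ in range(8):
    imaging.camera('side'); o=get_obs(); F.append(o['ft_force']); E.append(o['eef_pos'])
print(np.mean(F,0),np.std(F,0),np.mean(E,0),o['grasp_force'])
E
```

```text
[ 0.16161241 -9.10625614  3.50376196] [0.33378201 0.40791661 0.49154492] [ 0.62221076 -0.18322621  0.06251003] 4.642939567565918
```

Call:
apply_moves([
  [[0,0.015,0,0,-1],[0,0,0,0,-1],[0,0,0,0,-1],[0,0,0,0,-1]],
])

```text
clock: 7.75
eef_pos: [0.6222, -0.183, 0.0625]
tool_rot: [-0.036, 0.999, -0.002, 0.0]
ft_force: [0.4, -9.9, 2.9]
grip_width: 0.0
grasp_force: 5.1
```

```bash
python3 - <<'E'
from h import *
F=[];E=[]
for _ in range(6):
    p,d=imaging.camera('top'); o=get_obs(); F.append(o['ft_force']); E.append(o['eef_pos'])
print(np.mean(F,0),np.mean(E,0),o['grasp_force'],o['clock'])
a=cv2.resize(p[180:250,255:335],(640,560),interpolation=cv2.INTER_CUBIC)
cv2.imwrite('pics/snug.png',cv2.convertScaleAbs(a,alpha=1.5,beta=20))
f=np.load('fix.npz');R,t=f['R'],f['t']
piv=R@[-.04,-.04]+t
C=(np.array([piv])); print('pivot world',piv)
yaw=4.335
for th in (208,200,190,180,170,160,150,140,130,120,110,105,100):
    a=np.radians(th+yaw); g=piv+.071*np.array([np.cos(a),np.sin(a)]); tan=np.array([np.sin(a),-np.cos(a)])
    print(th,'q%.2f'%np.radians(220-th),'grip',g.round(4),'post',(g-.0205*tan).round(4),'tool y deg',round(np.degrees(np.arctan2(tan[1],tan[0])),1))
E
```

```text
[  0.5157692  -10.54476281   3.31262214] [ 0.62218007 -0.18301931  0.06251216] 5.087372660636902 8.05
pivot world [ 0.57592236 -0.1082007 ]
208 q0.21 grip [ 0.5159 -0.1462] post [ 0.5269 -0.1635] tool y deg 122.3
200 q0.35 grip [ 0.5112 -0.1375] post [ 0.5197 -0.1561] tool y deg 114.3
190 q0.52 grip [ 0.5071 -0.1258] post [ 0.5122 -0.1456] tool y deg 104.3
180 q0.70 grip [ 0.5051 -0.1136] post [ 0.5067 -0.134 ] tool y deg 94.3
170 q0.87 grip [ 0.5053 -0.1012] post [ 0.5032 -0.1216] tool y deg 84.3
160 q1.05 grip [ 0.5076 -0.089 ] post [ 0.502  -0.1088] tool y deg 74.3
150 q1.22 grip [ 0.5119 -0.0774] post [ 0.503  -0.0959] tool y deg 64.3
140 q1.40 grip [ 0.5182 -0.0668] post [ 0.5063 -0.0835] tool y deg 54.3
130 q1.57 grip [ 0.5263 -0.0574] post [ 0.5116 -0.0717] tool y deg 44.3
120 q1.75 grip [ 0.5359 -0.0496] post [ 0.5189 -0.0611] tool y deg 34.3
110 q1.92 grip [ 0.5467 -0.0435] post [ 0.528 -0.052] tool y deg 24.3
105 q2.01 grip [ 0.5524 -0.0412] post [ 0.5331 -0.048 ] tool y deg 19.3
100 q2.09 grip [ 0.5583 -0.0394] post [ 0.5385 -0.0445] tool y deg 14.3
```

View pics/snug.png

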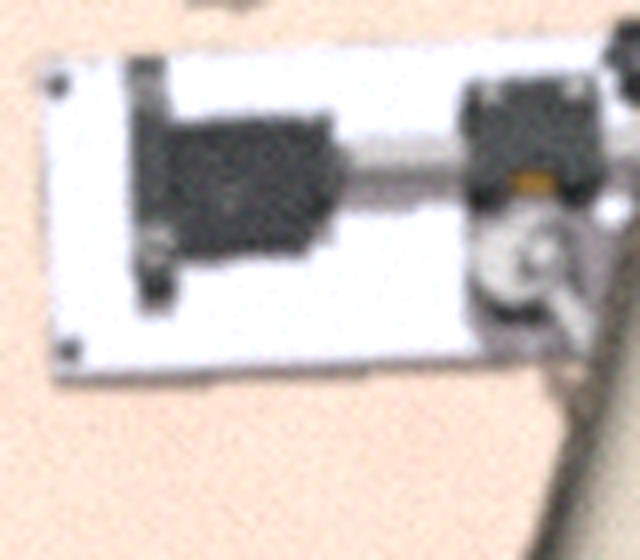

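Call:
apply_moves([
  [[0,-0.05,0,0,-1],[0,-0.15,0,0,-1],[0,-0.2,0,0,-1],[0,0,0.6,0,-1],[0,0,0.6,0,-1],[0,0,0,0,-1]],
])

```text
clock: 8.55
eef_pos: [0.6244, -0.1969, 0.1144]
tool_rot: [-0.037, 0.999, -0.0, 0.003]
ft_force: [1.8, -1.0, 0.8]
grip_width: 0.0001
grasp_force: 0.0
```

Call:
apply_moves([
  [[-0.5,0.1,0,7,-1],[-0.5,0.1,0,7,-1],[-0.5,0.1,0,7,-1],[-0.5,0.1,0,7,-1],[0,0,0,0,-1],[0,0,0,0,-1],[0,0,0,0,-1]],
])

```text
clock: 9.13
eef_pos: [0.5426, -0.1804, 0.11]
tool_rot: [-0.277, 0.961, 0.0, 0.0]
ft_force: [0.5, 0.4, 0.7]
grip_width: 0.0002
grasp_force: 0.0
```

```bash
python3 - <<'E'
from h import *
p,d=snap('top'); s,_=snap('side');o=get_obs();print(o['clock'],o['eef_pos'],o['ft_force'],Ro.from_quat(o['tool_rot']).as_matrix()[:2,1])
a=cv2.resize(p[180:250,255:335],(400,350),interpolation=cv2.INTER_CUBIC)
b=cv2.resize(s[205:275,275:355],(400,350),interpolation=cv2.INTER_CUBIC)
cv2.imwrite('pics/lev.png',cv2.convertScaleAbs(np.hstack([a,b]),alpha=1.5,beta=20))
E
```

```text
9.2333 [ 0.54319603 -0.18064711  0.11015153] [-1.15282873  0.25492569  0.11894944] [-0.53314823  0.84602183]
```

View pics/lev.png

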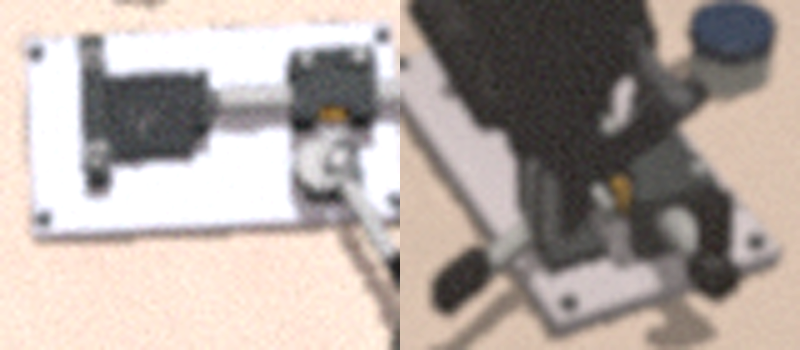

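Call:
apply_moves([
  [[0,0,-0.7,0,-1],[0,0,-0.68,0,-1],[0,0,0,0,-1],[-0.05,0.08,0,0,-1],[-0.05,0.08,0,0,-1],[-0.05,0.08,0,0,-1],[-0.05,0.08,0,0,-1],[0,0,0,0,-1]],
])

```text
clock: 9.9
eef_pos: [0.5346, -0.1672, 0.0564]
tool_rot: [-0.278, 0.961, -0.0, 0.001]
ft_force: [-0.2, 0.8, -0.6]
grip_width: -0.0
grasp_force: 0.0
```

Call:
apply_moves([
  [[-0.05,0.08,0,0,-1],[-0.05,0.08,0,0,-1],[0,0,0,0,-1],[0,0,0,0,-1]],
])

```text
clock: 10.23
eef_pos: [0.5301, -0.1612, 0.0553]
tool_rot: [-0.278, 0.961, -0.0, 0.0]
ft_force: [-0.8, 0.5, -0.8]
grip_width: 0.0001
grasp_force: 0.0
```

Call:
apply_moves([
  [[-0.13,0.06,0,-4,-1],[-0.13,0.06,0,-4,-1],[-0.1,0.13,0,-5,-1],[-0.09,0.14,0,-5,-1],[0,0,0,0,-1],[0,0,0,0,-1]],
])

```text
clock: 10.73
eef_pos: [0.5123, -0.1461, 0.0552]
tool_rot: [-0.125, 0.992, -0.0, -0.0]
ft_force: [-0.3, -1.2, 0.1]
grip_width: 0.0003
grasp_force: 0.4
```

Call:
apply_moves([
  [[-0.05,0.1,0,-3.3,-1],[-0.05,0.1,0,-3.3,-1],[-0.04,0.1,0,-3.4,-1],[-0.03,0.1,0,-3.3,-1],[-0.03,0.1,0,-3.3,-1],[-0.03,0.11,0,-3.4,-1],[0,0,0,0,-1]],
])

```text
clock: 11.32
eef_pos: [0.503, -0.122, 0.0551]
tool_rot: [0.05, 0.999, -0.001, -0.0]
ft_force: [-1.3, -3.0, 0.3]
grip_width: -0.0002
grasp_force: 1.4
```

```bash
python3 - <<'E'
from h import *
p,d=snap('top'); s,_=snap('side');o=get_obs();print(o['clock'],o['eef_pos'],o['ft_force'],o['grasp_force'])
a=cv2.resize(p[180:250,255:335],(400,350),interpolation=cv2.INTER_CUBIC)
b=cv2.resize(s[205:275,275:355],(400,350),interpolation=cv2.INTER_CUBIC)
cv2.imwrite('pics/lev2.png',cv2.convertScaleAbs(np.hstack([a,b]),alpha=1.5,beta=20))
E
```

```text
11.4167 [ 0.50300708 -0.12212479  0.0550781 ] [-0.81338035 -2.7267451   0.76610075] 1.4477701701935075
```

View pics/lev2.png

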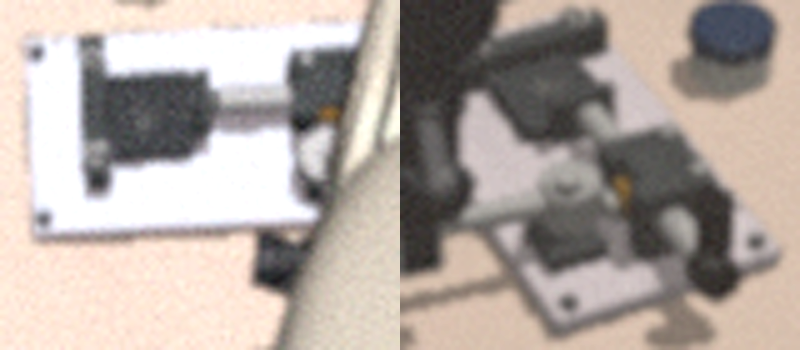

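Call:
apply_moves([
  [[-0.01,0.11,0,-3.3,-1],[-0.01,0.11,0,-3.3,-1],[-0.01,0.1,0,-3.4,-1],[0.01,0.11,0,-3.3,-1],[0.01,0.11,0,-3.3,-1],[0.01,0.1,0,-3.4,-1],[0,0,0,0,-1]],
])

```text
clock: 12.0
eef_pos: [0.5023, -0.0958, 0.0549]
tool_rot: [0.222, 0.975, -0.0, -0.001]
ft_force: [-3.0, -2.8, 1.8]
grip_width: 0.0
grasp_force: 1.6
```

Call:
apply_moves([
  [[0.02,0.11,0,-3.3,-1],[0.03,0.1,0,-3.3,-1],[0.03,0.1,0,-3.4,-1],[0.04,0.1,0,-3.3,-1],[0.04,0.1,0,-3.3,-1],[0.05,0.1,0,-3.4,-1],[0,0,0,0,-1]],
])

```text
clock: 12.58
eef_pos: [0.5113, -0.0708, 0.0548]
tool_rot: [0.388, 0.922, 0.0, -0.001]
ft_force: [-0.4, -0.7, 0.5]
grip_width: 0.0
grasp_force: 0.7
```

Call:
apply_moves([
  [[0.06,0.09,0,-3.3,-1],[0.06,0.09,0,-3.3,-1],[0.06,0.08,0,-3.4,-1],[0.07,0.08,0,-3.3,-1],[0.07,0.08,0,-3.3,-1],[0,0,0,0,-1],[0,0,0,0,-1]],
])

```text
clock: 13.17
eef_pos: [0.5248, -0.0545, 0.0552]
tool_rot: [0.516, 0.857, 0.0, 0.0]
ft_force: [-0.7, -0.6, 0.9]
grip_width: 0.0004
grasp_force: 0.0
```

Call:
apply_moves([
  [[0.08,0.07,0,-3.3,-1],[0.08,0.07,0,-3.4,-1],[0,0,0,0,-1],[0,0,0,0,-1]],
])

```text
clock: 13.5
eef_pos: [0.5308, -0.0491, 0.0552]
tool_rot: [0.565, 0.825, 0.0, 0.0]
ft_force: [-0.6, 0.3, 0.6]
grip_width: 0.0003
grasp_force: 0.0
```

Call:
apply_moves([
  [[0.05,0.03,0,-3,-1],[0.05,0.03,0,-2,-1],[0,0,0,0,-1],[0,0,0,0,-1]],
])

```text
clock: 13.83
eef_pos: [0.5345, -0.0468, 0.0551]
tool_rot: [0.601, 0.799, -0.0, -0.0]
ft_force: [-0.5, -0.1, -0.8]
grip_width: 0.0
grasp_force: 0.0
```

Call:
apply_moves([
  [[0.05,0.02,0,0,-1],[0,0,0,0,-1],[0,0,0,0,-1]],
])

```text
clock: 14.08
eef_pos: [0.5367, -0.0459, 0.0551]
tool_rot: [0.602, 0.799, 0.0, 0.0]
ft_force: [0.4, -0.3, -0.6]
grip_width: 0.0002
grasp_force: 0.0
```

Call:
apply_moves([
  [[0.04,0.01,0,0,-1],[0,0,0,0,-1],[0,0,0,0,-1]],
])

```text
clock: 14.33
eef_pos: [0.5384, -0.0454, 0.0551]
tool_rot: [0.602, 0.798, 0.0, 0.0]
ft_force: [-0.0, 0.4, 0.3]
grip_width: 0.0003
grasp_force: 0.0
```

Call:
apply_moves([
  [[0.03,0.01,0,0,-1],[0,0,0,0,-1],[0,0,0,0,-1]],
])

```text
clock: 14.58
eef_pos: [0.5394, -0.045, 0.055]
tool_rot: [0.602, 0.798, -0.0, -0.0]
ft_force: [0.2, -0.0, -0.3]
grip_width: -0.0002
grasp_force: 0.1
```

Call:
apply_moves([
  [[0.03,0.01,0,0,-1],[0,0,0,0,-1],[0,0,0,0,-1]],
])

```text
clock: 14.83
eef_pos: [0.5397, -0.0448, 0.0549]
tool_rot: [0.602, 0.798, -0.001, -0.001]
ft_force: [-3.0, -0.8, 2.2]
grip_width: 0.0
grasp_force: 1.9
```

Call:
apply_moves([
  [[0.03,0.01,0,0,-1],[0,0,0,0,-1],[0,0,0,0,-1]],
])

```text
clock: 15.08
eef_pos: [0.5398, -0.0448, 0.0549]
tool_rot: [0.602, 0.798, -0.002, -0.001]
ft_force: [-5.9, -2.5, 4.7]
grip_width: -0.0002
grasp_force: 3.5
```

Firm stop, at the predicted closed position. Backing off and clearing away toward the robot.

Call:
apply_moves([
  [[-0.1,-0.03,0,0,-1],[-0.3,-0.08,0,0,-1],[-0.3,-0.08,0,0,-1],[0,0,0.8,0,-1],[0,0,0.8,0,-1],[0,0,0.8,0,-1],[-0.8,0,0.5,0,-1],[-0.8,0,0.5,0,-1]],
])

```text
clock: 15.75
eef_pos: [0.4519, -0.0517, 0.1931]
tool_rot: [0.602, 0.799, 0.002, 0.002]
ft_force: [-0.6, -0.5, 0.5]
grip_width: 0.0003
grasp_force: 0.0
```

Call:
apply_moves([
  [[-0.6,0.8,0,0,-1],[-0.3,0.9,0,0,-1],[0,0.9,0,0,-1],[0,0.9,0,0,-1],[0,0.9,0,0,-1],[0,0.9,0,0,-1],[0,0,0,0,-1],[0,0,0,0,-1]],
])

```text
clock: 16.42
eef_pos: [0.4142, 0.1624, 0.1913]
tool_rot: [0.6, 0.8, 0.001, 0.0]
ft_force: [-0.5, -0.1, -0.8]
grip_width: 0.0001
grasp_force: 0.0
```

```bash
python3 - <<'E'
from h import *
p,d=snap('top'); s,_=snap('side');o=get_obs();print(o['clock'],o['eef_pos'],o['ft_force'])
a=cv2.resize(p[180:250,255:355],(500,350),interpolation=cv2.INTER_CUBIC)
b=cv2.resize(s[190:275,275:345],(288,350),interpolation=cv2.INTER_CUBIC)
c=cv2.resize(p[130:300,200:400],(282,240))
c2=np.zeros((240,788,3),np.uint8);c2[:,:282]=c; c2[:,290:572]=cv2.resize(np.load('pics/avg.npz')['p'][130:300,200:400],(282,240))
cv2.imwrite('pics/end.png',cv2.convertScaleAbs(np.vstack([np.hstack([a,b]),c2]),alpha=1.4,beta=15))
E
```

```text
16.5167 [0.41393383 0.16017144 0.19110063] [ 0.35855152  0.56842946 -0.39440921]
```

View pics/end.png

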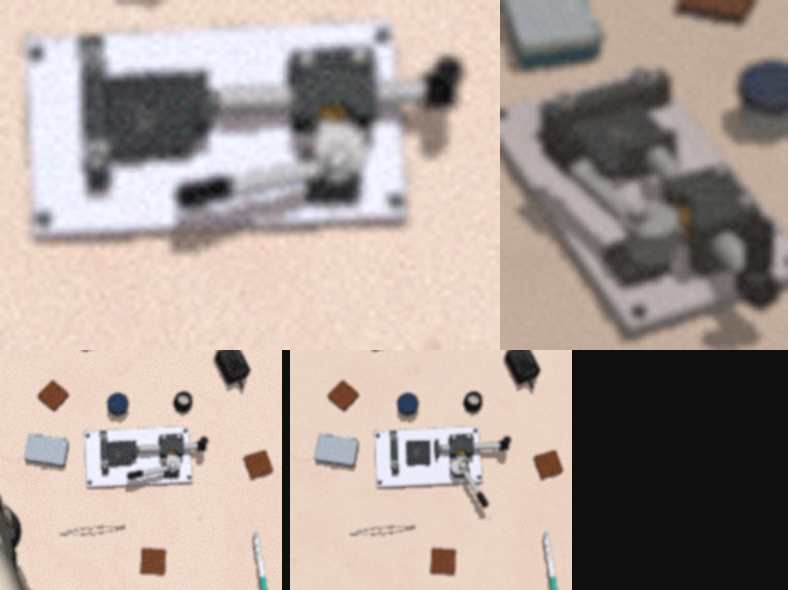

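The picture shows the blank flush on the fence (about (100,115) in the crop) with the nose against it. The lever is closed alongside the blank, with its grip at (205,190), and the bystanders are unmoved.

```bash
python3 -c "
from workcell import order
print(order.job_done())"
```

```text
the job is handed in; nothing more can be done
None
```

The job is handed in: the blank sits on the fence after a push of about 10.5 N at the handle, the cam lever is at its stop, the gripper is clear, and the things around the fixture look unmoved in the last picture.

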